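# Slide a loaded parts tray into its sprung holder until both catches snap

## Task

Slide the loaded wooden tray along the bench into the slotted holder, notched end first, and press it gently against the spring buffer until both side catches have snapped into its notches and it stays in when you let go. Keep the tray down on the bench and do not ram it into the holder; the tub must stay standing in the tray. Leave the sanding block and the roll of tape where they are.

Things in the scene. Friction and masses are not known exactly. Their poses are not given: they have to be found in the camera images.
- tray: Loose open wooden tray with a tub in it, 0.28 to 0.46 kg empty. Its box is 88 x 88 mm (104 mm wide over the side runners), 30 mm high, floor 5 mm, walls 5 mm. Origin: centre of the box's underside, z up; +x is the notched end, which goes in first. Behind the box (-x) it carries a narrower finger well, so it reaches from x = +44 to -99 mm. Slick underside: slides on the bench with 1 to 2 N.
- tray_well (a point): Centre of the finger well's open top, 30 mm up, 69 mm behind the tray's origin; axes as the tray's. The well is 50 mm long (tray x = -94 to -44 mm), 30 mm wide, 26 mm deep inside, walls 5 mm. Closed or slightly spread fingertips reach down into it to push, pull or turn the tray.
- tray_notch (a point): On the tray's left runner, middle of its notch; axes as the tray's. Each side wall (outer face at y = +-44 mm) bears a runner strip 8 mm thick, 5 to 24 mm above the bench, with a notch from tray x = -2 to +22 mm; front corner chamfered. A drawer cabinet 220 mm high stands close on the left of the tray, a tall cupboard behind the holder.
- holder: Low plywood holder fixed to the bench, placed anew each run, open on top. Origin: on the bench between its side rails; x points into it (sliding direction), y left, z up. Channel 108 mm wide (2 mm play each side of the tray), no floor but the bench. Rails 34 mm high, 8 mm thick, x = -35 to +66 mm. Inside: a stop carriage (to 48 mm high), spring buffer, two side catches.
- holder_mouth (a point): Middle of the mouth at bench level, holder x = -35 mm, axes as the holder's. From here guide wings 34 mm high flare out about 13 mm a side towards x = -64 mm. A metal lip covers the inner 12 mm of each side at 34 to 37 mm height, from holder x = -25 mm on, so the tray enters only by sliding at bench level.
- buffer (a joint): Spring buffer, a rubber bar across the channel that the tray's front end presses; 0 = out, grows in m as pressed; 3 N to start, 8 N at 0.012 where the catches snap, rigid end at 0.016. Pushes an unlatched tray out; latched it reads about 0.012. It and the catches are clamped at a depth that differs each run, unreported: latched, the tray's origin is at holder x = -28 to -8 mm.
- catch_left (a joint): Spring catch on the holder's left (+y) side: steel nose 8 mm wide, sloped on the mouth side, that the tray's runner pushes outwards with 1 to 2 N. 0 = nose 8 mm into the channel (snapped in, or no tray); grows in m outwards, to about 0.006 while the runner holds it open. In all a push of about 15 N takes the tray home; over 45 N into the holder is ramming.
- catch_right (a joint): The same catch on the right (-y) side, positive outwards.
- filler_tub: Round white tub with a lid standing in the tray's box, 73 mm diameter, 61 mm high, 0.15 to 0.31 kg; origin at the centre of its underside, z up. Its top is 66 mm above the bench.
- sand_block: Cork sanding block, 62 x 113 x 28 mm, on the bench near the vice; a bystander. Origin at the centre of its underside.
- tape_roll: Roll of masking tape, 101 mm diameter, 25 mm high, lying on the bench; a bystander. Origin at the centre of its underside.

How it is judged (in metres and radians):
On the way:
1. the tray stands in the mouth of the holder, in line with it and flat on the bench (x of tray in the frame of holder above -0.07 m and angle between the x axis of tray and the x axis of holder, either way round below 0.12 rad and z of tray in the frame of holder below 0.008 m), for 0.05 s.
At the end, for the whole second after the job is handed in: The tray is latched in the holder: buffer held pressed in by more than 8 mm, both catches back in (under 3.5 mm), tray in line within 0.06 rad, flat on the bench and at rest; the tub standing upright (within 0.2 rad) on the floor of the tray (value of joint buffer above 0.008 m and value of joint each of catch_left, catch_right below 0.0035 m and x of tray in the frame of holder above -0.034 m and z of tray in the frame of holder below 0.006 m and angle between the x axis of tray and the x axis of holder, either way round below 0.06 rad and linear speed of tray below 0.01 m/s and angle between filler_tub's own z axis and vertical below 0.2 rad and x of filler_tub in the frame of tray between -0.02 and 0.02 m and y of filler_tub in the frame of tray between -0.02 and 0.02 m and z of filler_tub in the frame of tray below 0.012 m); the robot touches nothing.
It fails at once if the tray is lifted more than 20 mm off the bench (height (world z) of tray above 0.02 m).
It fails at once if the tray is rammed into the holder: it presses on the holder, buffer included, with more than 45 N (contact force between tray and holder above 45 N).
It fails at once if the tub is tipped over (angle between filler_tub's own z axis and vertical above 0.6 rad).
It fails at once if the sanding block is moved by more than 30 mm (distance of sand_block from where it was at the start of the episode above 0.03 m).
It fails at once if the roll of tape is moved by more than 30 mm (distance of tape_roll from where it was at the start of the episode above 0.03 m).
It also fails if it takes over 48 s, if anything falls off the work surface, if the arm or the gripper's body presses on something with over 40 N, if the wrist force passes 120 N, or if a joint passes its speed limit or range.

## Robot

A 6-joint arm with a two-finger parallel gripper is mounted at the origin on a cart in front of the work surface, level with it; the furniture and walls round the work are solid. World frame = base frame: x ahead of the robot, y to its left, z up, the work surface at z = 0. Lengths are in m, angles in degrees, forces in N, time in s.
With the tool pointing down it reaches from about 0.375 to 0.9 m from the base axis. Payload 3.1 kg.
Tool frame: the origin (TCP) lies at the very end of the fingers, on their centre line; the grasp point (between the pads) lies ctrl.tcp_to_grasp behind it (ctrl.tcp_to_grasp is the distance from the TCP to the grasp point, in m); z points along the fingers, y is the line along which they close (so a half turn about z gives the same grasp; the last joint's range is limited). The gripper opens to 87 mm and grips with 3 to 60 N. Pads are 19 mm wide; open, the fingers measure 117 mm over their backs; the gripper's body (75 mm by 190 mm) begins 51 mm behind the grasp point.
Start: joints at [57.496, 30.224, 82.088, -0, 67.689, -10.227], TCP at [0.237, 0.578, 0.196] pointing down, gripper open.
Joint ranges: [-176.69, 176.69], [-43.24, 126.21], [12.49, 139.97], [-82, 262], [0, 151.66], [-163.58, 163.58]. Speed limits (degrees/s): [159.86, 159.86, 180, 180, 180, 180].

## Interface

Orientations are given as [roll, pitch, yaw] about the fixed x, y, z axes, in that order (R = Rz(yaw) Ry(pitch) Rx(roll)).
In Python, from workcell import ctrl gives the robot as it stands. The module is installed in compiled form; this text tells all that it offers.
- The arm moves only by the tool arm_command, never from a script. Its argument "steps" is one flat list of numbers, 7 for each row, row after row: the turn, a rotation vector about the tool's x, y, z in rad, then the shift along the tool's x, y, z in cm, then the closure, from -1 (fully open) to 1 (shut). A call has 1 to 20 rows; each row shifts and turns the commanded pose from where the row before left it, along the tool's axes as they then stand; what a row does not reach is not made up. A row lasts 1/10 s, in which the tool goes at most 50 mm and 8.59 degrees, less where a joint would pass 70% of its speed; a pose out of reach is approached as far as the arm can. A call with a gripper value outside its range is refused whole. The fingers move at their own pace and stop on an object; the grip force is fixed at half the most. Time passes only in rows, so rows that do not move let the fingers close. It gives the time, the measured TCP pose, the force, the opening and the grip force at its end, in the units of the state.
- ctrl.observe(): the state, without advancing time (a new reading comes with each control period).
- ctrl.capture(name): name is "scene" or "top" or "wrist"; returns the picture (480x640x3 uint8, red, green, blue); there is no depth.
- ctrl.camera_model(name): a dict with "fovy" (degrees; the focal length in pixels is half the picture's height over the tangent of half this angle, whatever the lens; pixels are square), "cx", "cy" (the principal point, pixels), "xyz" and "attitude" of the camera in the world; the wrist camera has in their place "tool_from_camera" (4x4, takes a point from camera to tool coordinates, whose origin is the TCP and whose axes are the flange's). Camera axes: x right, y down, z forward; pixel columns grow to the right and rows downward; lengths in m; the calibration is good to about 2 mm. A picture is of the moment at which its call begins: read the wrist's pose just before it. camera_model takes no time and is no camera call.
- ctrl.finish_job(): hands the job in; it is judged then, once.
The state is a dict: "time_s": time; "q": joint angles; "joint_vel": joint speeds; "tau": joint torques, N m; "ee_pos": TCP position; "tcp_rot": TCP orientation; "force": force on the tool from outside, world axes, zero at the start; "moment": the same for the moment, N m; "finger_gap": opening from 0.0 (shut) to 1.0 (fully open); "grip_force": force on a finger pad.
Only numpy, scipy, OpenCV 4.12 (cv2) and the standard library are available. Lean on these libraries where they do the work, as an engineer would, in place of code of your own. Each camera call takes 0.05 s, during which the arm holds its last target. There are 200 camera calls.

## Working session

There is one attempt and no reset: what is moved stays moved. The work goes in short steps, Python scripts to look and compute and a tool call to move; the robot and the scene stay as the last step left them, time stands still between calls to the robot, and variables do not carry over. Pictures are saved under pics/ and viewed, at most 10 in all, crops included, and the job is handed in when it is done.

Besides the shell and the picture viewer there is one more tool, called after "Call:" as name(argument=value, ...) on one line, values as JSON. arm_command: Moves the arm, as the interface text tells. Its arguments: {"type":"object","properties":{"steps":{"type":"array"}},"required":["steps"]}

```bash
mkdir -p pics
python3 - <<'E'
from workcell import ctrl
import cv2,json
for n in("scene","top"):
    cv2.imwrite(f"pics/{n}0.png",ctrl.capture(n)[:,:,::-1]); print(n,ctrl.camera_model(n))
s=ctrl.observe(); print(s); print(ctrl.tcp_to_grasp, ctrl.camera_model("wrist"))
cv2.imwrite("pics/wrist0.png",ctrl.capture("wrist")[:,:,::-1])
E
```

```text
scene {'fovy': 50.61816138907549, 'cx': 323.78309621210457, 'cy': 230.47867939814722, 'xyz': array([-0.01181643, -0.06025278,  0.69634122]), 'attitude': array([-137.16151301,    0.77588599,  -89.89032412])}
top {'fovy': 47.89468797785317, 'cx': 317.1050822427368, 'cy': 238.50915522428136, 'xyz': array([ 0.54097245, -0.04360993,  0.99106644]), 'attitude': array([-178.23049899,   -0.92054077,  -91.68273528])}
{'time_s': 0.1, 'q': array([ 5.74954638e+01,  3.02725559e+01,  8.21486015e+01,  1.06622984e-03,
        6.76885364e+01, -1.02281659e+01]), 'joint_vel': array([ 0.02407964, -0.09045756, -0.27410648, -0.00613998,  0.02161223,
        0.00814961]), 'tau': array([-6.46478184e-04, -4.40989995e+01, -1.77150553e+01,  6.34937757e-02,
        5.34200482e-02, -2.96310816e-05]), 'ee_pos': array([0.23651671, 0.57776563, 0.19528361]), 'tcp_rot': array([-1.79892224e+02, -2.04481237e-02,  1.57723205e+02]), 'force': array([-0.66913753,  0.00930845,  0.07465469]), 'moment': array([ 0.03315306,  0.03517438, -0.00646787]), 'grip_force': 0.0, 'finger_gap': 1.003300067990636}
0.0187 {'fovy': 59.96919451816885, 'cx': 319.73688722545415, 'cy': 230.44896983870206, 'tool_from_camera': array([[-8.27581649e-05, -9.58643303e-01, -2.84610280e-01,
         7.79589609e-02],
       [ 9.99999321e-01,  2.51523448e-04, -1.13797498e-03,
        -1.49464050e-03],
       [ 1.16249825e-03, -2.84610181e-01,  9.58642631e-01,
        -1.87569546e-01],
       [ 0.00000000e+00,  0.00000000e+00,  0.00000000e+00,
         1.00000000e+00]])}
```

View pics/top0.png

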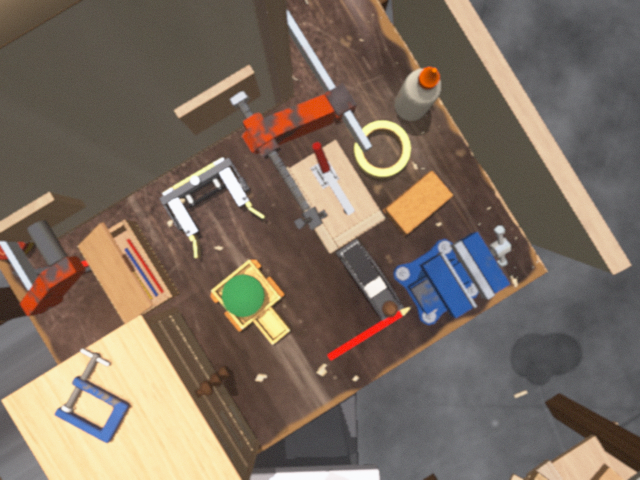

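View pics/scene0.png

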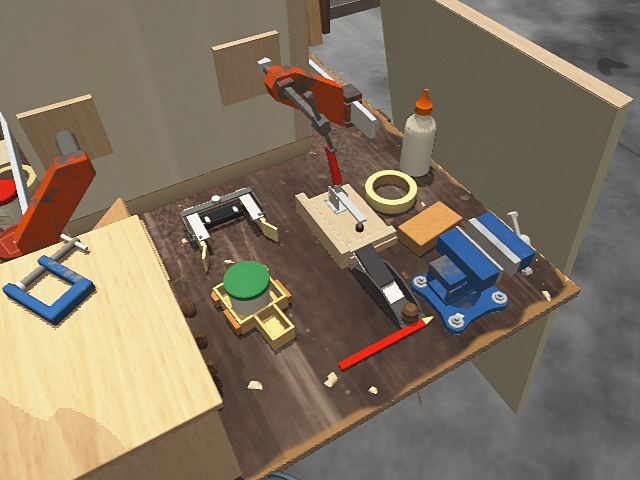

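Run:
```python
import cv2
a=cv2.imread("pics/top0.png")[140:360,140:300]
b=cv2.imread("pics/scene0.png")[170:360,160:300]
a=cv2.resize(a,None,fx=2.7,fy=2.7,interpolation=cv2.INTER_CUBIC)
b=cv2.resize(b,None,fx=2.6,fy=2.6,interpolation=cv2.INTER_CUBIC)
import numpy as np
o=np.zeros((600,800,3),np.uint8);o[:a.shape[0],:a.shape[1]]=a;o[:b.shape[0],800-b.shape[1]:]=b
cv2.imwrite("pics/crop0.png",o);print(a.shape,b.shape)
```

```text
(594, 432, 3) (494, 364, 3)
```

View pics/crop0.png

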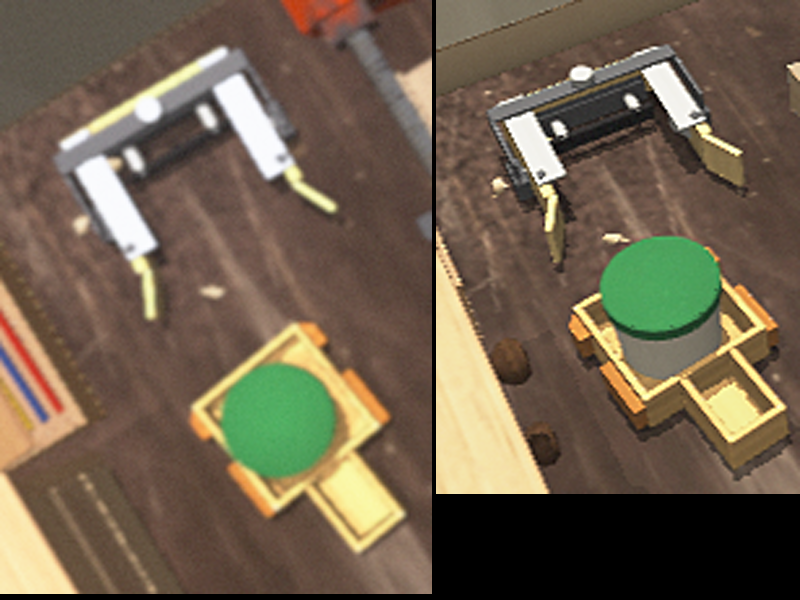

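View pics/wrist0.png

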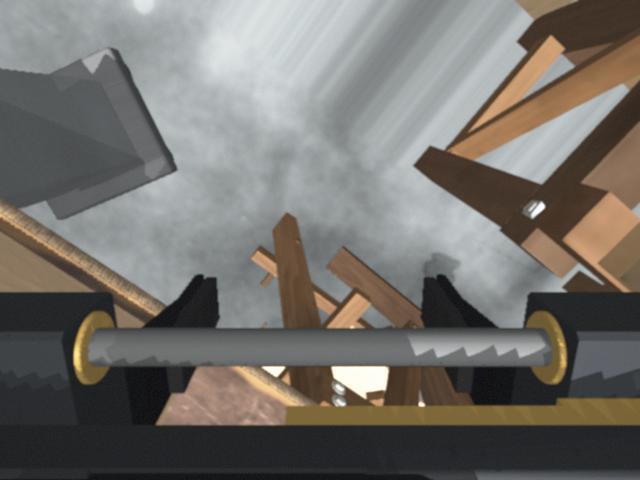

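```bash
cat > h.py <<'E'
import numpy as np
from workcell import ctrl
from scipy.spatial.transform import Rotation as R
from scipy.optimize import least_squares
def ray(n,uv,st=None):
    m=ctrl.camera_model(n); f=240/np.tan(np.radians(m['fovy']/2))
    d=np.array([(uv[0]-m['cx'])/f,(uv[1]-m['cy'])/f,1])
    if n!='wrist': return m['xyz'],R.from_euler('xyz',m['attitude'],degrees=True).apply(d)
    T=m['tool_from_camera'];r=R.from_euler('xyz',st['tcp_rot'],degrees=True)
    return st['ee_pos']+r.apply(T[:3,3]),r.apply(T[:3,:3]@d)
def atz(n,uv,z,st=None):
    c,d=ray(n,uv,st);return c+d*(z-c[2])/d[2]
def tri(a,b):
    (c,d),(e,f)=a,b
    s=np.linalg.lstsq(np.c_[d,-f],e-c,rcond=None)[0]
    return (c+d*s[0]+e+f*s[1])/2
def fit(model,pts):
    # model Nx3, pts Nx2 world at that height -> x,y,yaw(deg)
    a=np.array(model)[:,:2];b=np.array(pts)[:,:2]
    ac=a-a.mean(0);bc=b-b.mean(0)
    y=np.arctan2((ac[:,0]*bc[:,1]-ac[:,1]*bc[:,0]).sum(),(ac*bc).sum())
    Rm=np.array([[np.cos(y),-np.sin(y)],[np.sin(y),np.cos(y)]])
    t=b.mean(0)-Rm@a.mean(0)
    res=b-(a@Rm.T+t)
    return t.round(4),np.degrees(y).round(2),(1000*res).round(1).tolist()
E
python3 - <<'E'
from h import *
T=lambda p:(p[0]/2.7+140,p[1]/2.7+140)
S=lambda p:((p[0]-436)/2.6+160,p[1]/2.6+170)
tr=[(.044,.044,.03),(.044,-.044,.03),(-.044,.044,.03),(-.044,-.044,.03),(-.099,-.02,.03),(-.099,.02,.03)]
tp=[(192,410),(297,325),(275,512),(385,420),(403,516),(360,552)]
print(fit(tr,[atz('top',T(p),.03) for p in tp]))
i=[0,2,4,5];sp=[(573,302),(650,405),(785,408),(738,445)]
print(fit([tr[k] for k in i],[atz('scene',S(p),.03) for p in sp]))
for k,p in zip(i,sp): print('tri',tri(ray('top',T(tp[k])),ray('scene',S(p))))
ho=[(-.025,.042,.037),(-.025,-.042,.037),(-.064,.067,.034),(-.064,-.067,.034)]
hp=[(157,245),(268,180),(150,318),(335,210)]
print(fit(ho,[atz('top',T(p),h[2]) for p,h in zip(hp,ho)]))
hs=[(540,183),(684,130),(558,262),(743,185)]
hs=[(540,183),(684,130),(560,225),(743,152)]
print(fit(ho,[atz('scene',S(p),h[2]) for p,h in zip(hs,ho)]))
for a,b in zip(hp,hs): print('tri',tri(ray('top',T(a)),ray('scene',S(b))))
for n,p in dict(cab1=(145,316),cab2=(258,450)).items(): print(n,atz('top',p,.22),atz('top',p,0))
print(atz('top',(200,410),.22))
for p in [(250,70),(180,110),(280,0),(340,90),(312,215),(370,300),(270,150)]: print(p,atz('top',p,.1))
E
```

```text
(array([0.4749, 0.0685]), np.float64(37.96), [[-1.2, -0.0], [-1.8, -0.7], [-0.1, 1.5], [3.6, -2.6], [-1.3, 2.3], [0.8, -0.5]])
(array([0.4729, 0.0676]), np.float64(37.33), [[3.0, 1.7], [-2.5, -1.7], [-0.1, 2.9], [-0.3, -2.9]])
tri [0.48146955 0.12976646 0.03361077]
tri [0.41246008 0.07691744 0.024046  ]
tri [ 0.40751042 -0.00549914  0.02784375]
tri [0.3845749  0.02219849 0.02511055]
(array([0.6319, 0.1248]), np.float64(28.75), [[-0.1, -0.4], [-0.0, -0.0], [-1.3, 2.7], [1.5, -2.3]])
(array([0.6276, 0.1276]), np.float64(30.65), [[-6.4, 15.3], [-0.7, -4.9], [5.5, -4.7], [1.5, -5.6]])
tri [0.5889324  0.1608656  0.02505035]
tri [0.63062291 0.07552327 0.03307624]
tri [0.54274673 0.15129931 0.0355421 ]
tri [0.60966894 0.03252071 0.03240703]
cab1 [0.461854   0.18985452 0.22      ] [0.43927999 0.2564664  0.        ]
cab2 [0.26898079 0.035267   0.22      ] [0.19137636 0.0577721  0.        ]
[0.32754031 0.11536213 0.22      ]
(250, 70) [0.85147699 0.04457898 0.1       ]
(180, 110) [0.78736299 0.16191313 0.1       ]
(280, 0) [ 0.96840176 -0.00845739  0.1       ]
(340, 90) [ 0.81428269 -0.1041093   0.1       ]
(312, 215) [ 0.60715223 -0.05143994  0.1       ]
(370, 300) [ 0.4642922  -0.14283446  0.1       ]
(270, 150) [0.71690247 0.014948   0.1       ]
```

Call:
arm_command(steps=[0,0,0,0,0,-3.5,-1,0,0,0,0,0,-3.5,-1,0,0,0,0,0,-3.5,-1,0,0,0,-2.97,-2.32,0,-1,0,0,0,-2.97,-2.32,0,-1,0,0,0,-2.97,-2.32,0,-1,0,0,0,-2.97,-2.32,0,-1,0,0,0,-2.97,-2.32,0,-1,0,0,0,-2.97,-2.32,0,-1,0,0,0,-2.97,-2.32,0,-1,0,0,0,-2.97,-2.32,0,-1,0,0,0,-2.97,-2.32,0,-1,0,0,0,-2.97,-2.32,0,-1,0,0,0,-2.97,-2.32,0,-1,0,0,0,-2.97,-2.32,0,-1,0,0,0,-2.97,-2.32,0,-1,0,0,0,-2.97,-2.32,0,-1])

```text
time_s: 1.85
ee_pos: [0.4988, 0.1187, 0.301]
tcp_rot: [-180.0, -0.0, 157.7]
force: [0.4, 1.2, -0.9]
finger_gap: 0.999
grip_force: 0.0
```

Call:
arm_command(steps=[0,0,0.148,0,0,0,-1,0,0,0.148,0,0,0,-1,0,0,0.148,0,0,0,-1,0,0,0.148,0,0,0,-1,0,0,0.148,0,0,0,-1,0,0,0.148,0,0,0,-1,0,0,0.148,0,0,0,-1,0,0,0.148,0,0,0,-1,0,0,0.148,0,0,0,-1,0,0,0.148,0,0,0,-1,0,0,0.148,0,0,0,-1,0,0,0.148,0,0,0,-1,0,0,0.148,0,0,0,-1,0,0,0.148,0,0,0,-1,0,0,0.148,0,0,0,-1,0,0,0.148,0,0,0,-1,0,0,0.148,0,0,0,-1,0,0,0.148,0,0,0,-1,0,0,0.148,0,0,0,-1,0,0,0.148,0,0,0,-1])

```text
time_s: 3.85
ee_pos: [0.4982, 0.1201, 0.3009]
tcp_rot: [180.0, 0.0, -12.2]
force: [0.3, 0.3, -0.2]
finger_gap: 0.998
grip_force: 0.0
```

Call:
arm_command(steps=[0,0,0.148,0,0,0,1,0,0,0.148,0,0,0,1,0,0,0.148,0,0,0,1,0,0,0.148,0,0,0,1,0,0,0.12,0,0,0,1,0,0,0,0,0,0,1,0,0,0,0,0,0,1])

```text
time_s: 4.55
ee_pos: [0.4983, 0.1202, 0.301]
tcp_rot: [180.0, 0.0, -52.5]
force: [-0.0, 0.1, 0.1]
finger_gap: 0.448
grip_force: 0.0
```

Run:
```python
from h import *
import cv2,pickle
s=ctrl.observe();im=ctrl.capture("wrist")
pickle.dump(s,open('w1.pkl','wb'));cv2.imwrite("pics/wrist1.png",im[:,:,::-1])
for k in('time_s','q','ee_pos','tcp_rot','force','finger_gap'):print(k,np.round(s[k],4))
```

```text
time_s 4.55
q [1.052000e+00 1.484750e+01 8.984970e+01 2.600000e-03 7.532930e+01
 1.435699e+02]
ee_pos [0.4983 0.1202 0.301 ]
tcp_rot [ 1.799802e+02  1.780000e-02 -5.251860e+01]
force [-0.0075  0.1454  0.1279]
finger_gap 0.4485
```

View pics/wrist1.png

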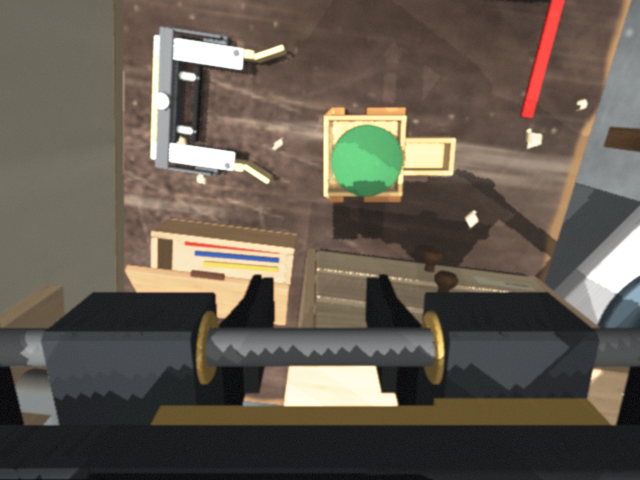

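Run:
```python
import cv2
a=cv2.imread("pics/wrist1.png")[20:215,140:470]
cv2.imwrite("pics/crop1.png",cv2.resize(a,None,fx=2.4,fy=2.4,interpolation=cv2.INTER_CUBIC))
```

```text
(no output)
```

View pics/crop1.png

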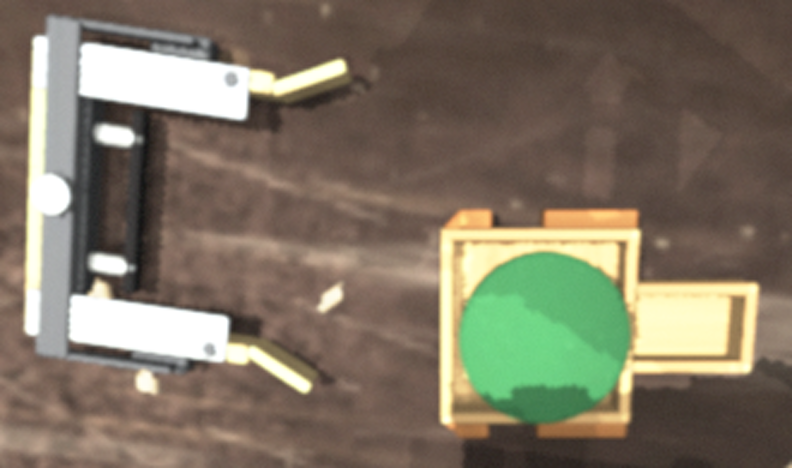

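Run:
```python
from h import *
import pickle
s=pickle.load(open('w1.pkl','rb'))
C=lambda p:(p[0]/2.4+140,p[1]/2.4+20)
T=lambda p:(p[0]/2.7+140,p[1]/2.7+140)
W=lambda p,z:atz('wrist',C(p),z,s)
tr=[(.044,.044),(.044,-.044),(-.044,.044),(-.044,-.044),(-.099,-.02),(-.099,.02)]
wp=[(442,424),(442,230),(632,424),(640,231),(758,284),(753,374)]
tp=[(192,410),(297,325),(275,512),(385,420),(403,516),(360,552)]
t,y,r=fit(tr,[W(p,.03) for p in wp]);print('tray',t,y,r)
for a,b in zip(wp,tp): print(tri(ray('wrist',C(a),s),ray('top',T(b))).round(4))
ho=[(-.025,.042),(-.025,-.042)]
hw=[(229,316),(246,120)];ht=[(157,245),(268,180)]
ho2=[(-.025,.062),(-.025,-.062)];hw2=[(226,362),(249,66)]
P=[W(p,.037)for p in hw+hw2]
h,hy,r=fit(ho+ho2,P);print('holder',h,hy,r)
print('tri',[tri(ray('wrist',C(a),s),ray('top',T(b))).round(4) for a,b in zip(hw,ht)])
for n,a,b in[('Rout',(249,66),(84,43)),('Rin',(246,120),(80,97)),('Lin',(229,316),(73,295)),('Lout',(226,362),(70,342))]:
    d=W(a,.037)-W(b,.037);print(n,np.degrees(np.arctan2(-d[1],-d[0])).round(2),np.hypot(*d[:2]).round(4))
tips=[W((346,64),.034),W((310,388),.034)];m=(tips[0]+tips[1])/2
mi=(P[0]+P[1])/2;print('axis tips->lip',np.degrees(np.arctan2(*(mi-m)[[1,0]])),m)
rail=[W((272,82),.034),W((248,348),.034)];print('rails mid',(rail[0]+rail[1])/2)
c,sn=np.cos(np.radians(hy)),np.sin(np.radians(hy));d=t-h
print('tray in holder',c*d[0]+sn*d[1],-sn*d[0]+c*d[1])
```

```text
tray [0.4742 0.0685] 37.68 [[0.4, -0.4], [0.1, -0.1], [-0.5, -0.7], [-0.2, 0.7], [0.8, 0.4], [-0.6, 0.1]]
[0.4805 0.1324 0.0163]
[0.5354 0.0606 0.0256]
[0.4148 0.0758 0.0409]
[0.4684 0.0058 0.0289]
[ 0.4088 -0.0066  0.0321]
[0.3854 0.0234 0.035 ]
holder [0.6311 0.1238] 29.56 [[0.4, -0.3], [-0.6, 0.5], [-0.2, 0.1], [0.4, -0.3]]
tri [array([0.5905, 0.1515, 0.0218]), array([0.63  , 0.0758, 0.0356])]
Rout 30.11 0.0685
Rin 30.04 0.0699
Lin 29.84 0.0693
Lout 30.1 0.0702
axis tips->lip 29.59984399534541 [0.57526886 0.09222504 0.034     ]
rails mid [0.60206107 0.10565202 0.034     ]
tray in holder -0.16375923628550415 0.02930209090130626
```

Call:
arm_command(steps=[0,0,0,0.665,2.99,0,1,0,0,0,0.665,2.99,0,1,0,0,0,0.665,2.99,0,1,0,0,0,0.665,2.99,0,1,0,0,0,0,0,4,1,0,0,0,0,0,4,1,0,0,0,0,0,4,1,0,0,0,0,0,4,1,0,0,0,0,0,4,1,0,0,0,0,0,3,1,0,0,0,0,0,0,1,0,0,0,0,0,0,1])

```text
time_s: 5.8
ee_pos: [0.4197, 0.0264, 0.0712]
tcp_rot: [180.0, 0.0, -52.6]
force: [-0.0, -0.1, 0.1]
finger_gap: 0.005
grip_force: 0.0
```

Run:
```python
from h import *
import cv2
s=ctrl.observe()
for k in('time_s','q','ee_pos','tcp_rot','force','finger_gap'):print(k,np.round(s[k],4))
w=cv2.imwrite
a=ctrl.capture("scene")[:,:,::-1];b=ctrl.capture("wrist")[:,:,::-1]
w("pics/s2.png",cv2.resize(a[150:400,150:350],None,fx=2.4,fy=2.4))
w("pics/w2.png",b)
```

```text
time_s 5.8
q [-1.169850e+01  2.844950e+01  1.173498e+02 -1.600000e-03  3.424880e+01
  1.309192e+02]
ee_pos [0.4197 0.0264 0.0712]
tcp_rot [ 1.799678e+02  3.570000e-02 -5.261630e+01]
force [-0.009  -0.07    0.1385]
finger_gap 0.0051
```

View pics/s2.png

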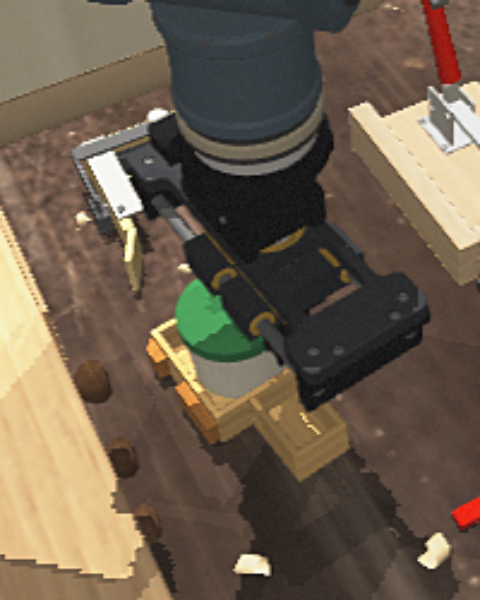

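Call:
arm_command(steps=[0,0,0,0,0,2,1,0,0,0,0,0,2,1,0,0,0,0,0,1,1,0,0,0,0,0,0.8,1,0,0,0,0,0,0,1,0,0,0,0,0,0,0.4,0,0,0,0,0,0,0.4,0,0,0,0,0,0,0.4,0,0,0,0,0,0,0.4])

```text
time_s: 6.8
ee_pos: [0.4198, 0.0264, 0.0135]
tcp_rot: [-180.0, -0.0, -52.7]
force: [0.0, -0.3, -0.6]
finger_gap: 0.263
grip_force: 0.0
```

Call:
arm_command(steps=[0,0,0,0,0,0,0.4,0,0,0,0,0,0,0.4,0,0,0,0,0,0,0.4])

```text
time_s: 7.1
ee_pos: [0.4195, 0.0265, 0.0132]
tcp_rot: [180.0, 0.0, -52.7]
force: [0.2, -0.1, 0.4]
finger_gap: 0.294
grip_force: 0.0
```

Call:
arm_command(steps=[0,0,0,0,0,0,0.1,0,0,0,0,0,0,0.1,0,0,0,0,0,0,0.1,0,0,0,0,0,0,0.1,0,0,0,0,0,0,0.1])

```text
time_s: 7.6
ee_pos: [0.4196, 0.0265, 0.0131]
tcp_rot: [180.0, 0.0, -52.7]
force: [-1.6, -0.6, -0.2]
finger_gap: 0.449
grip_force: 0.0
```

Run:
```python
from h import *
import cv2
a=ctrl.capture("wrist")[:,:,::-1]
b=ctrl.capture("scene")[:,:,::-1]
o=np.zeros((480,800,3),np.uint8);o[:,:400]=cv2.resize(a,(400,300))[0:300].repeat(1,0) if 0 else 0
o[:300,:400]=cv2.resize(a,(400,300));o[:,400:]=cv2.resize(b[200:400,170:337],(400,480))
cv2.imwrite("pics/c3.png",o)
```

```text
(no output)
```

View pics/c3.png

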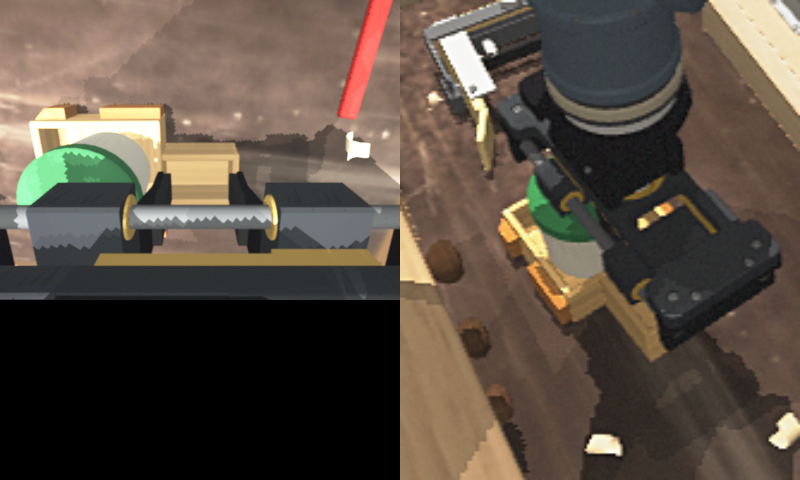

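Call:
arm_command(steps=[0,0,0,0,0,0,0,0,0,0,0,0,0,0,0,0,0,0,0,0,0,0,0,0,0,0,0,0])

```text
time_s: 8.1
ee_pos: [0.4196, 0.0265, 0.0132]
tcp_rot: [-180.0, -0.0, -52.7]
force: [0.4, 0.2, -0.1]
finger_gap: 0.498
grip_force: 0.0
```

Call:
arm_command(steps=[0,0,0,0,0,0,-0.15,0,0,0,0,0,0,-0.15,0,0,0,0,0,0,-0.15,0,0,0,0,0,0,-0.15])

```text
time_s: 8.5
ee_pos: [0.4196, 0.0265, 0.0132]
tcp_rot: [-180.0, -0.0, -52.7]
force: [-0.0, 0.5, -0.3]
finger_gap: 0.572
grip_force: 0.0
```

Run:
```python
from h import *
import cv2
a=ctrl.capture("top")[:,:,::-1]
b=ctrl.capture("scene")[:,:,::-1]
o=np.zeros((480,800,3),np.uint8)
o[:,:400]=cv2.resize(a[200:400,180:347],(400,480));o[:,400:]=cv2.resize(b[230:390,180:313],(400,480))
cv2.imwrite("pics/c4.png",o)
```

```text
(no output)
```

View pics/c4.png

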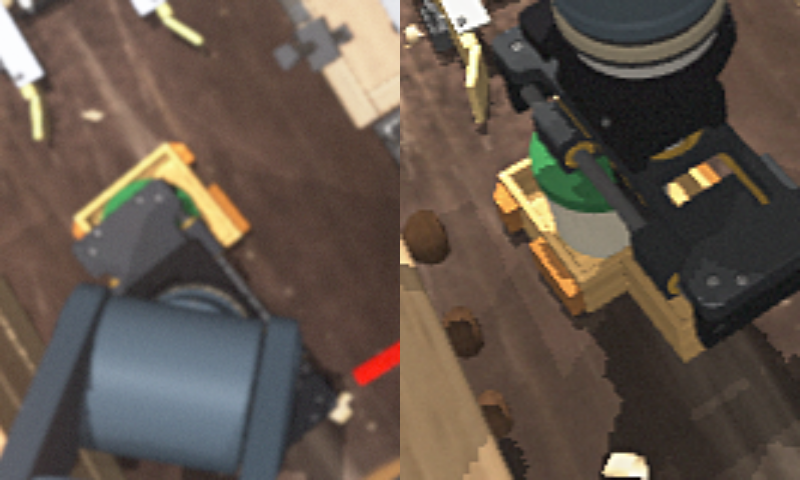

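Call:
arm_command(steps=[0,0,0,0,0,0,-0.3,0,0,0,0,0,0,-0.3,0,0,0,0,0,0,-0.3,0,0,0,0,0,0,-0.3])

```text
time_s: 9.0
ee_pos: [0.4192, 0.0265, 0.0131]
tcp_rot: [180.0, 0.0, -52.7]
force: [-0.7, -0.8, 0.8]
finger_gap: 0.648
grip_force: 0.6
```

Call:
arm_command(steps=[0,0,0,0,0,0,-0.5,0,0,0,0,0,0,-0.5,0,0,0,0,0,0,-0.5])

```text
time_s: 9.3
ee_pos: [0.4187, 0.0265, 0.0131]
tcp_rot: [179.9, 0.1, -52.7]
force: [-2.7, -1.0, 0.8]
finger_gap: 0.746
grip_force: 1.9
```

Run:
```python
from h import *
import cv2
cv2.imwrite("pics/a1.png",ctrl.capture("wrist")[:,:,::-1]);cv2.imwrite("pics/t1.png",ctrl.capture("scene")[:,:,::-1])
```

Call:
arm_command(steps=[0,0,0,0,0,0,0.55,0,0,0,0,0,0,0.55,0,0,0,0,0,0,0.55,0,0,0,0,0,0,0.55,0,0,0,0,0,0,0.55,0,0,0,0,0,0,0.55])

```text
time_s: 10.0
ee_pos: [0.4198, 0.0265, 0.0132]
tcp_rot: [-180.0, -0.0, -52.7]
force: [-1.2, 0.1, -0.4]
finger_gap: 0.292
grip_force: 0.0
```

Run:
```python
from h import *
import cv2
w=ctrl.capture("wrist")[:,:,::-1]; w=np.ascontiguousarray(w);cv2.imwrite("pics/a2.png",w)
s=ctrl.observe();print(s['finger_gap'],s['force'],s['ee_pos'])
a=cv2.imread("pics/a1.png");t=cv2.imread("pics/t1.png");t2=np.ascontiguousarray(ctrl.capture("scene")[:,:,::-1])
o=np.zeros((600,800,3),np.uint8)
def put(i,j,im):o[300*i:300*i+300,400*j:400*j+400]=cv2.resize(im,(400,300),interpolation=cv2.INTER_CUBIC)
put(0,0,a[190:400,180:460]);put(0,1,w[190:400,180:460]);put(1,0,t[240:390,180:380]);put(1,1,t2[240:390,180:380])
cv2.imwrite("pics/c5.png",o)
```

```text
0.2602598751493406 [ 0.10957818 -0.26159388 -1.21349811] [0.41968812 0.02648666 0.0131586 ]
```

View pics/c5.png

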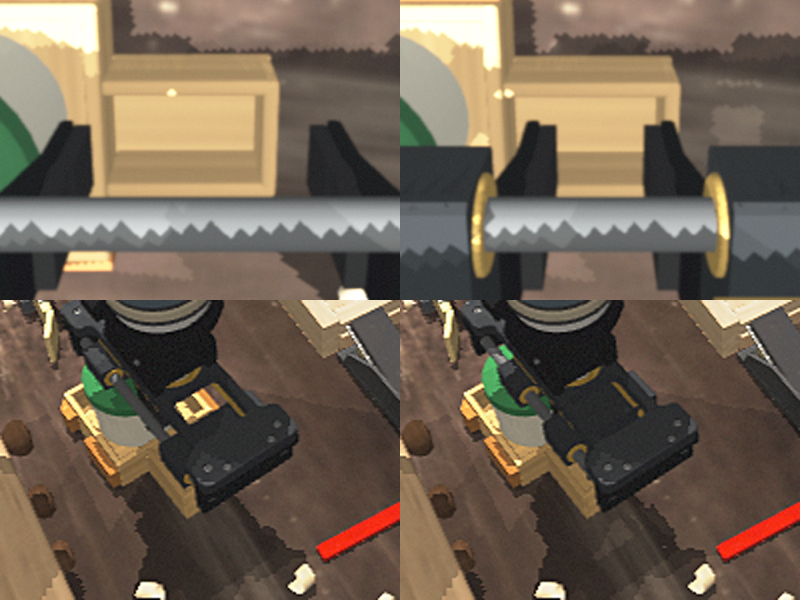

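Call:
arm_command(steps=[0,0,0,0,0,0,1,0,0,0,0,0,0,1,0,0,0,0,0,0,1,0,0,0,0,0,0.2,1,0,0,0,0,0,0.2,1,0,0,0,0,0,0.2,1])

```text
time_s: 10.7
ee_pos: [0.4196, 0.0265, 0.0069]
tcp_rot: [180.0, 0.0, -52.7]
force: [0.5, 0.2, -0.4]
finger_gap: 0.005
grip_force: 0.0
```

Call:
arm_command(steps=[0,0,0,0,0,0.15,1,0,0,0,0,0,0.15,1,0,0,0,0,0,0.1,1])

```text
time_s: 11.0
ee_pos: [0.4195, 0.0265, 0.003]
tcp_rot: [180.0, 0.0, -52.7]
force: [-0.3, -0.2, -0.2]
finger_gap: 0.005
grip_force: 0.0
```

Call:
arm_command(steps=[0,0,0,0,0,0.15,1,0,0,0,0,0,0.15,1,0,0,0,0,0,0,1])

```text
time_s: 11.3
ee_pos: [0.4195, 0.0265, -0.0]
tcp_rot: [180.0, 0.0, -52.7]
force: [-0.2, -0.6, 0.7]
finger_gap: 0.009
grip_force: 0.0
```

Run:
```python
from h import *
import cv2
s=ctrl.observe();print(s['ee_pos'],s['force'],s['moment'],s['q'],s['tcp_rot'])
w=cv2.cvtColor(ctrl.capture("wrist"),cv2.COLOR_RGB2HSV);cv2.imwrite("pics/a3.png",ctrl.capture("wrist")[:,:,::-1])
# dark finger profile: topmost dark row for columns near centre
V=w[...,2]
for c in range(250,400,6):
    print(c,[int(x) for x in V[225:345:8,c]])
```

```text
[ 4.19472485e-01  2.64936490e-02 -7.24716989e-06] [-0.15487668 -0.56842919  0.6742517 ] [ 0.0026965   0.17762583 -0.00902014] [-1.16985277e+01  3.80053221e+01  1.19643487e+02 -1.60637316e-03
  2.23673654e+01  1.30970006e+02] [ 1.79988933e+02  1.18123384e-02 -5.26670493e+01]
250 [147, 143, 140, 143, 170, 212, 139, 140, 142, 55, 55, 53, 54, 54, 103]
256 [80, 92, 161, 159, 170, 255, 195, 181, 165, 54, 51, 54, 55, 51, 104]
262 [69, 65, 159, 160, 169, 255, 227, 224, 224, 55, 54, 52, 55, 56, 102]
268 [78, 67, 161, 158, 171, 255, 227, 224, 225, 55, 51, 53, 57, 51, 100]
274 [134, 71, 161, 158, 172, 240, 228, 224, 225, 51, 52, 53, 48, 53, 102]
280 [133, 71, 161, 159, 170, 244, 227, 224, 225, 54, 54, 52, 54, 54, 102]
286 [149, 82, 159, 159, 172, 208, 228, 223, 224, 57, 52, 52, 48, 51, 103]
292 [137, 70, 159, 159, 172, 209, 228, 223, 223, 54, 51, 50, 48, 51, 94]
298 [135, 69, 160, 158, 173, 206, 227, 93, 38, 41, 38, 140, 177, 194, 196]
304 [108, 80, 160, 160, 173, 211, 205, 33, 32, 34, 34, 35, 33, 78, 96]
310 [79, 63, 162, 160, 173, 211, 228, 42, 41, 41, 43, 40, 39, 76, 149]
316 [80, 66, 164, 1
[... 270 characters left out ...]
68, 63, 163, 159, 176, 211, 216, 28, 30, 38, 36, 146, 222, 231, 237]
346 [67, 64, 162, 161, 178, 213, 228, 222, 222, 51, 53, 49, 62, 91, 134]
352 [66, 63, 164, 162, 180, 211, 226, 220, 221, 49, 48, 48, 48, 53, 96]
358 [77, 61, 163, 160, 180, 214, 225, 220, 221, 53, 52, 48, 51, 52, 93]
364 [74, 64, 165, 161, 180, 215, 155, 153, 153, 54, 52, 54, 51, 50, 93]
370 [68, 62, 164, 162, 179, 214, 208, 208, 209, 54, 49, 52, 52, 52, 93]
376 [122, 62, 65, 109, 181, 217, 217, 217, 216, 49, 54, 53, 51, 50, 94]
382 [132, 64, 68, 89, 99, 93, 97, 85, 93, 52, 53, 55, 54, 51, 94]
388 [75, 73, 66, 88, 103, 96, 98, 91, 91, 55, 51, 54, 48, 51, 95]
394 [73, 71, 64, 92, 117, 96, 110, 94, 96, 53, 54, 52, 53, 52, 95]
```

Call:
arm_command(steps=[0,0,0,0,0,0.3,1,0,0,0,0,0,0.3,1,0,0,0,0,0,0.3,1,0,0,0,0,0,0,1])

```text
time_s: 11.8
ee_pos: [0.4193, 0.0265, -0.0093]
tcp_rot: [180.0, 0.0, -52.7]
force: [-0.7, 0.4, 0.1]
finger_gap: 0.007
grip_force: 0.0
```

Call:
arm_command(steps=[0,0,0,0,0,0.2,1,0,0,0,0,0,0.2,1,0,0,0,0,0,0.2,1,0,0,0,0,0,0,1])

```text
time_s: 12.2
ee_pos: [0.4194, 0.0265, -0.0151]
tcp_rot: [180.0, 0.0, -52.7]
force: [-0.4, -0.2, -0.3]
finger_gap: 0.001
grip_force: 0.0
```

Call:
arm_command(steps=[0,0,0,0,0,0.2,1,0,0,0,0,0,0,0.3,0,0,0,0,0,0,0.3,0,0,0,0,0,0,0.3,0,0,0,0,0,0,0.3,0,0,0,0,0,0,0.3,0,0,0,0,0,0,0.3])

```text
time_s: 12.9
ee_pos: [0.4207, 0.0264, -0.0168]
tcp_rot: [-179.9, -0.1, -52.7]
force: [1.7, 1.6, -1.1]
finger_gap: 0.34
grip_force: 1.3
```

Call:
arm_command(steps=[0,0,0,0,0,0,0.15,0,0,0,0,0,0,0.15,0,0,0,0,0,0,0.15,0,0,0,0,0,0,0.15])

```text
time_s: 13.3
ee_pos: [0.4202, 0.0263, -0.0168]
tcp_rot: [-180.0, -0.1, -52.7]
force: [2.2, 0.4, -0.2]
finger_gap: 0.373
grip_force: 29.8
```

Call:
arm_command(steps=[0,0,0.0262,0,0,0,0.15,0,0,0.0262,0,0,0,0.15,0,0,0.0262,0,0,0,0.15,0,0,0.0262,0,0,0,0.15,0,0,0.0262,0,0,0,0.15,0,0,0,0.2,-0.425,0,0.15,0,0,0,0.2,-0.425,0,0.15,0,0,0,0.2,-0.425,0,0.15,0,0,0,0.2,-0.425,0,0.15,0,0,0,0.2,-0.425,0,0.15,0,0,0,0.2,-0.425,0,0.15,0,0,0,0.2,-0.425,0,0.15,0,0,0,0.2,-0.425,0,0.15,0,0,0,0.2,-0.425,0,0.15,0,0,0,0.2,-0.425,0,0.15,0,0,0,0,0,0,0.15])

```text
time_s: 14.9
ee_pos: [0.4622, 0.0308, -0.0168]
tcp_rot: [179.6, 0.3, -60.2]
force: [-4.9, 1.5, 6.8]
finger_gap: 0.375
grip_force: 30.3
```

Run:
```python
from h import *
import cv2
# compare orange runners / green lid in top & scene with prediction
s=ctrl.observe();print(s['ee_pos'],s['tcp_rot'][2],s['force'])
for n in('top','scene','wrist'):
    im=ctrl.capture(n);cv2.imwrite(f"pics/{n}6.png",im[:,:,::-1])
    h=cv2.cvtColor(im,cv2.COLOR_RGB2HSV)
    m=cv2.inRange(h,(5,150,100),(17,255,255))
    k,l,st,c=cv2.connectedComponentsWithStats(m)
    for i in range(1,k):
        if 30<st[i][4]<2500: print(n,st[i].tolist(),(atz(n,c[i],.024,s)[:2]).round(4))
```

```text
[ 0.46215105  0.03077326 -0.01681725] -60.18377936351848 [-4.88547818  1.49675636  6.76773117]
top [419, 66, 21, 23, 367] [ 0.8571 -0.2712]
top [297, 94, 42, 32, 739] [ 0.8035 -0.063 ]
top [242, 108, 53, 45, 1124] [0.7703 0.0278]
top [406, 172, 25, 21, 51] [ 0.6673 -0.2449]
top [385, 198, 65, 36, 164] [ 0.6066 -0.2362]
top [0, 249, 7, 11, 34] [0.5571 0.4992]
top [270, 254, 16, 22, 113] [0.5265 0.0121]
top [19, 257, 66, 59, 1064] [0.5004 0.4194]
top [60, 286, 9, 9, 31] [0.4939 0.3913]
scene [287, 67, 23, 14, 145] [1.1589 0.0207]
scene [309, 74, 42, 54, 1180] [ 1.0375 -0.0611]
scene [415, 88, 17, 28, 299] [ 1.012  -0.2821]
scene [57, 152, 39, 80, 1659] [0.7355 0.4493]
scene [416, 215, 46, 31, 87] [ 0.6042 -0.2575]
scene [227, 283, 15, 26, 136] [0.47   0.0938]
```

Call:
arm_command(steps=[0,0,0,0,0,-0.1,0.15,0,0,0,0,0,-0.1,0.15,0,0,0,0,0,0,0.15])

```text
time_s: 15.35
ee_pos: [0.4658, 0.0302, -0.0154]
tcp_rot: [179.9, 0.1, -60.2]
force: [0.3, -0.0, -6.3]
finger_gap: 0.369
grip_force: 30.3
```

Run:
```python
from h import *
s=ctrl.observe()
for k in('q','tau','ee_pos','tcp_rot','force','moment'):print(k,np.round(s[k],3))
```

```text
q [-1.00450e+01  4.09100e+01  1.13124e+02 -1.80000e-02  2.60660e+01
  1.40198e+02]
tau [ 6.7000e-02 -4.1497e+01 -4.4500e+00  9.9000e-02 -3.2700e-01  3.0000e-03]
ee_pos [ 0.466  0.03  -0.015]
tcp_rot [ 1.79918e+02  5.80000e-02 -6.02270e+01]
force [ 2.880e-01 -3.000e-03 -6.316e+00]
moment [-0.179  0.43   0.018]
```

Call:
arm_command(steps=[0,0,0,0,0,0.1,0.15,0,0,0,0,0,0,0.3,0,0,0,0,0,0,0.3,0,0,0,0,-0.3,0,0.3,0,0,0,0,-0.3,0,0.3,0,0,0,0,-0.3,0,0.3,0,0,0,0,-0.3,0,0.3,0,0,0,0,-0.3,0,0.3,0,0,0,0,-0.3,0,0.3,0,0,0,0,-0.3,0,0.3,0,0,0,0,-0.3,0,0.3,0,0,0,0,-0.3,0,0.3,0,0,0,0,-0.3,0,0.3])

```text
time_s: 16.65
ee_pos: [0.4925, 0.0453, -0.0158]
tcp_rot: [180.0, 0.0, -60.2]
force: [-5.6, -2.4, 4.7]
finger_gap: 0.348
grip_force: 2.5
```

Run:
```python
from h import *
import cv2
s=ctrl.observe()
for k in('ee_pos','tcp_rot','force','moment'):print(k,np.round(s[k],3))
d=s['ee_pos'][:2]-[.6311,.1238];a=np.radians(29.8);print('tcp in holder',d@[np.cos(a),np.sin(a)],d@[-np.sin(a),np.cos(a)])
# predicted tray; project front rim corners & compare edges later
im=ctrl.capture('top');h=cv2.cvtColor(im,cv2.COLOR_RGB2HSV)
m=cv2.inRange(h,(5,130,90),(17,255,255))
k,l,st,c=cv2.connectedComponentsWithStats(m)
for i in range(1,k):
    if st[i][4]>15 and 190<c[i][0]<310 and 180<c[i][1]<330: 
        p=atz('top',c[i],.024)[:2]-[.6311,.1238];print(st[i].tolist(),p@[np.cos(a),np.sin(a)],p@[-np.sin(a),np.cos(a)])
cv2.imwrite('pics/top7.png',im[:,:,::-1])
```

```text
ee_pos [ 0.493  0.045 -0.016]
tcp_rot [ 1.79989e+02  5.00000e-03 -6.01720e+01]
force [-5.587 -2.405  4.685]
moment [-0.335  0.844  0.007]
tcp in holder -0.15925951936782895 0.0007318731357005977
[249, 218, 9, 12, 30] -0.061978257165801125 -0.04769012911034633
[261, 238, 17, 22, 131] -0.11386359888360245 -0.04709101213730062
```

Call:
arm_command(steps=[0,0,0,0,0,-0.1,0.3,0,0,0,0,0,0,0.3])

```text
time_s: 16.9
ee_pos: [0.4936, 0.0453, -0.015]
tcp_rot: [-179.9, -0.1, -60.2]
force: [-0.6, 0.2, -0.5]
finger_gap: 0.351
grip_force: 0.4
```

Call:
arm_command(steps=[0,0,0,0,-0.3,0,0.3,0,0,0,0,-0.3,0,0.3,0,0,0,0,-0.3,0,0.3,0,0,0,0,-0.3,0,0.3,0,0,0,0,-0.3,0,0.3,0,0,0,0,-0.3,0,0.3,0,0,0,0,-0.3,0,0.3,0,0,0,0,-0.3,0,0.3])

```text
time_s: 17.7
ee_pos: [0.5135, 0.0573, -0.0149]
tcp_rot: [-180.0, -0.0, -60.2]
force: [-2.6, -0.6, 0.0]
finger_gap: 0.348
grip_force: 1.5
```

Call:
arm_command(steps=[0,0,0,0,-0.25,0,0.3,0,0,0,0,-0.25,0,0.3,0,0,0,0,-0.25,0,0.3,0,0,0,0,-0.25,0,0.3,0,0,0,0,-0.25,0,0.3,0,0,0,0,-0.25,0,0.3])

```text
time_s: 18.3
ee_pos: [0.5265, 0.0647, -0.0149]
tcp_rot: [-180.0, -0.0, -60.2]
force: [-1.6, -1.2, -1.1]
finger_gap: 0.352
grip_force: 1.3
```

Call:
arm_command(steps=[0,0,0,0,-0.2,0,0.3,0,0,0,0,-0.2,0,0.3,0,0,0,0,-0.2,0,0.3,0,0,0,0,-0.2,0,0.3,0,0,0,0,-0.2,0,0.3])

```text
time_s: 18.8
ee_pos: [0.5351, 0.0696, -0.0149]
tcp_rot: [180.0, -0.0, -60.2]
force: [-2.5, -0.7, -1.6]
finger_gap: 0.35
grip_force: 1.2
```

Call:
arm_command(steps=[0,0,0,0,-0.2,0,0.3,0,0,0,0,-0.2,0,0.3,0,0,0,0,-0.2,0,0.3,0,0,0,0,-0.2,0,0.3,0,0,0,0,0,0,0.3])

```text
time_s: 19.3
ee_pos: [0.5406, 0.0734, -0.0148]
tcp_rot: [179.9, 0.1, -60.2]
force: [-4.3, -2.5, 0.8]
finger_gap: 0.35
grip_force: 2.5
```

Call:
arm_command(steps=[0,0,0,0,-0.2,0,0.3,0,0,0,0,-0.2,0,0.3,0,0,0,0,-0.2,0,0.3,0,0,0,0,0,0,0.3])

```text
time_s: 19.7
ee_pos: [0.545, 0.0763, -0.0148]
tcp_rot: [179.8, 0.1, -60.1]
force: [-5.7, -2.1, 2.7]
finger_gap: 0.352
grip_force: 3.2
```

Call:
arm_command(steps=[0,0,0,0,-0.2,0,0.3,0,0,0,0,-0.2,0,0.3,0,0,0,0,-0.2,0,0.3,0,0,0,0,0,0,0.3])

```text
time_s: 20.1
ee_pos: [0.5529, 0.0797, -0.0149]
tcp_rot: [-179.9, -0.0, -60.2]
force: [-1.4, -0.8, -1.6]
finger_gap: 0.349
grip_force: 1.0
```

Call:
arm_command(steps=[0,0,0,0,-0.2,0,0.3,0,0,0,0,-0.2,0,0.3,0,0,0,0,-0.2,0,0.3,0,0,0,0,0,0,0.3])

```text
time_s: 20.5
ee_pos: [0.5552, 0.0821, -0.0148]
tcp_rot: [179.7, 0.1, -60.1]
force: [-6.4, -4.2, 4.0]
finger_gap: 0.348
grip_force: 3.9
```

Call:
arm_command(steps=[0,0,0,0,-0.2,0,0.3,0,0,0,0,-0.2,0,0.3,0,0,0,0,-0.2,0,0.3,0,0,0,0,0,0,0.3])

```text
time_s: 20.9
ee_pos: [0.5589, 0.0844, -0.0147]
tcp_rot: [179.6, 0.1, -60.1]
force: [-9.2, -7.3, 5.9]
finger_gap: 0.348
grip_force: 5.6
```

Call:
arm_command(steps=[0,0,0,0,-0.2,0,0.3,0,0,0,0,-0.2,0,0.3,0,0,0,0,0,0,0.3])

```text
time_s: 21.2
ee_pos: [0.5615, 0.086, -0.0147]
tcp_rot: [179.5, 0.2, -60.1]
force: [-11.0, -8.1, 8.4]
finger_gap: 0.348
grip_force: 6.6
```

Call:
arm_command(steps=[0,0,0,0,-0.2,-0.1,0.3,0,0,0,0,-0.1,0,0.3,0,0,0,0,0,0,0.3])

```text
time_s: 21.5
ee_pos: [0.5643, 0.0876, -0.0146]
tcp_rot: [179.5, 0.2, -60.1]
force: [-8.7, -8.9, 1.8]
finger_gap: 0.346
grip_force: 5.5
```

Call:
arm_command(steps=[0,0,0,0,-0.2,0,0.3,0,0,0,0,-0.1,0,0.3,0,0,0,0,0,0,0.3])

```text
time_s: 21.8
ee_pos: [0.5661, 0.0887, -0.0146]
tcp_rot: [179.4, 0.2, -60.1]
force: [-9.0, -8.6, 2.1]
finger_gap: 0.346
grip_force: 6.4
```

Call:
arm_command(steps=[0,0,0,0,-0.2,0,0.3,0,0,0,0,0,0,0.3])

```text
time_s: 22.0
ee_pos: [0.5674, 0.0894, -0.0146]
tcp_rot: [179.3, 0.2, -60.1]
force: [-10.1, -10.6, 3.7]
finger_gap: 0.35
grip_force: 6.9
```

Call:
arm_command(steps=[0,0,0,0,-0.2,0,0.3,0,0,0,0,0,0,0.3])

```text
time_s: 22.2
ee_pos: [0.5674, 0.0895, -0.0145]
tcp_rot: [179.1, 0.2, -60.1]
force: [-13.2, -14.6, 5.4]
finger_gap: 0.349
grip_force: 9.0
```

Call:
arm_command(steps=[0,0,0,0,0.2,0,0.3,0,0,0,0,0.2,0,0.3,0,0,0,0,0.2,0,0.3,0,0,0,0,0.2,0,0.3,0,0,0,0,0,0,0.3])

```text
time_s: 22.7
ee_pos: [0.5651, 0.0879, -0.0147]
tcp_rot: [179.7, 0.1, -60.2]
force: [-6.0, -5.1, -1.5]
finger_gap: 0.349
grip_force: 3.5
```

Call:
arm_command(steps=[0,0,0,0,0.2,0,0.3,0,0,0,0,0.2,0,0.3,0,0,0,0,0.2,0,0.3,0,0,0,0,0,0,0.3])

```text
time_s: 23.1
ee_pos: [0.5645, 0.0856, -0.0132]
tcp_rot: [-179.8, -0.1, -60.2]
force: [-0.2, 0.1, 0.0]
finger_gap: 0.351
grip_force: 0.0
```

Call:
arm_command(steps=[0,0,0,0,0.2,0,0.3,0,0,0,0,0.2,0,0.3,0,0,0,0,0,0,0.3])

```text
time_s: 23.4
ee_pos: [0.564, 0.0847, -0.013]
tcp_rot: [-179.4, -0.2, -60.3]
force: [5.4, 5.1, -2.4]
finger_gap: 0.347
grip_force: 3.7
```

Call:
arm_command(steps=[0,0,0,0,-0.3,0,1,0,0,0,0,-0.2,0,1,0,0,0,0,0,0,1,0,0,0,0,0,0,1,0,0,0,0,0,0,1,0,0,0,0,0,0,1,0,0,0,0,0,-1,1,0,0,0,0,0,-2,1,0,0,0,0,0,-3,1,0,0,0,0,0,-4,1,0,0,0,0,0,-4,1,0,0,0,0,0,-4,1,0,0,0,0,0,-4,1,0,0,0,0,0,-4,1,0,0,0,-2,3,-2,1,0,0,0,-2,3,-2,1,0,0,0,-2,3,0,1,0,0,0,0,0,0,1])

```text
time_s: 25.2
ee_pos: [0.4499, 0.094, 0.287]
tcp_rot: [179.8, 0.1, -60.1]
force: [0.3, -0.2, -0.2]
finger_gap: 0.007
grip_force: 0.0
```

Run:
```python
from h import *
import cv2
s=ctrl.observe();print(s['time_s'],s['ee_pos'],s['tcp_rot'])
im=ctrl.capture('wrist');cv2.imwrite('pics/w8.png',im[:,:,::-1]);
a=np.radians(29.8)
def H(n,uv,z):
    p=atz(n,uv,z,s)[:2]-[.6311,.1238];return np.round([p@[np.cos(a),np.sin(a)],p@[-np.sin(a),np.cos(a)]],4)
for n,i in(('wrist',im),('top',ctrl.capture('top')),('scene',ctrl.capture('scene'))):
    cv2.imwrite(f'pics/{n}8.png',i[:,:,::-1])
    h=cv2.cvtColor(i,cv2.COLOR_RGB2HSV)
    for nm,lo,hi,z in(('green',(45,100,60),(85,255,255),.066),('orange',(5,130,90),(17,255,255),.024)):
        k,l,st,c=cv2.connectedComponentsWithStats(cv2.inRange(h,lo,hi))
        for j in range(1,k):
            q=H(n,c[j],z)
            if st[j][4]>25 and abs(q[1])<.08 and -.1<q[0]<.06: print(n,nm,st[j].tolist(),q)
```

```text
25.2 [0.44990546 0.09401728 0.28704814] [ 1.79849859e+02  1.05714959e-01 -6.01177656e+01]
wrist green [105, 85, 79, 77, 4673] [-0.0072  0.0002]
wrist orange [171, 70, 33, 9, 179] [-0.0384 -0.0471]
wrist orange [179, 165, 31, 8, 125] [-0.038   0.0505]
top green [188, 188, 43, 42, 1333] [-0.004   0.0024]
top orange [241, 205, 13, 16, 46] [-0.0391 -0.0479]
top orange [194, 233, 13, 16, 47] [-0.0384  0.0526]
scene green [204, 197, 42, 32, 1011] [-0.0117  0.0065]
scene orange [256, 220, 10, 22, 72] [-0.0477 -0.0429]
scene orange [205, 242, 13, 19, 95] [-0.0463  0.0524]
scene orange [217, 242, 21, 10, 31] [-0.0505  0.0247]
scene orange [237, 248, 16, 8, 37] [-0.076   0.0038]
```

```bash
python3 -c "
from workcell import ctrl
print(ctrl.finish_job())"
```

```text
the job is handed in; nothing more can be done
None
```

The tray is in the holder, pressed to the buffer's end stop. It held against a tug of about 7 N and stayed in after release, so I handed the job in at about 25 s; no verdict came back, and I inferred the catches from the tug and a straight tray rather than seeing them.

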